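# Empty the walnuts into the mixing bowl

### The arm

A 6-joint arm with a two-finger parallel gripper is mounted at the origin on the work surface. World frame = base frame: x ahead of the robot, y to its left, z up, the work surface at z = 0. Lengths are in m, angles in degrees, forces in N, time in s.
With the tool pointing down it reaches from about 0.375 to 0.9 m from the base axis. Payload 3.1 kg.
Tool frame: the origin (TCP) lies between the finger pads; the fingertips stand 11 mm ahead of it and the grasp point (between the pads) lies 8 mm behind it; x points along the fingers, y is the direction in which the jaws open and shut, and the axes are right-handed (so a half turn about x gives the same grasp; the last joint's range is limited). The gripper opens to 87 mm and grips with 3 to 60 N. Pads are 19 mm wide; open, the fingers measure 117 mm over their backs; the gripper's body (75 mm by 190 mm) begins 51 mm behind the grasp point.
Start: joints at [-83.68, 30.224, 82.088, -0, 67.689, -10.227], TCP at [0.178, -0.599, 0.234] pointing down, gripper open.
Joint ranges: [-176.69, 176.69], [-43.24, 126.21], [12.49, 139.97], [-82, 262], [0, 151.66], [-163.58, 163.58]. Speed limits (degrees/s): [159.86, 159.86, 180, 180, 180, 180].

### API

Orientations are given as a 3x3 rotation matrix whose columns are the frame's x, y, z axes.
In Python, from rig import bot gives the robot as it stands.
- The arm moves only by the shell command python3 -m inch 'ROWS' [OPENING]. ROWS is a JSON object of lists of equal length, an entry for each row: "dp": the shift along the tool's x, y, z in mm, a list of three; "yaw": the turn about the tool's x in degrees. In form: {"dp": [[tx, ty, tz], ...], "yaw": [yaw, ...]}. A call has 1 to 20 rows; each row shifts and turns the commanded pose from where the row before left it, along the tool's axes as they then stand; what a row does not reach is not made up. A row lasts 1/12 s, in which the tool goes at most 41.7 mm and 7.16 degrees, less where a joint would pass 70% of its speed; a pose out of reach is approached as far as the arm can. A call is refused whole if a number of a shift passes 41.7 or a number of a turn 7.16, either way. A call with a gripper value outside its range is refused whole. OPENING is the finger opening in mm, from 0 to 87, set as the call begins (- or left out, the last holds). The fingers move at their own pace and stop on an object; the grip force is fixed at half the most. Time passes only in rows, so rows that do not move let the fingers close. It gives the time, the measured TCP pose, the force and the opening at its end, in the units of the state.
- bot.read_state(): the state, without advancing time (a new reading comes with each control period).
- bot.capture(name): name is "side" or "top"; returns a dict with "color" (420x560x3 uint8, red, green, blue), "intrinsics" (3x3 intrinsics, pixels), "pose" (4x4, takes a point from camera to world coordinates). Camera axes: x right, y down, z forward; pixel columns grow to the right and rows downward; lengths in m; the calibration is good to about 2 mm. A picture is of the moment at which its call begins. There is no depth.
- bot.hand_in(): hands the job in, once; it reports no verdict.
The state is a dict: "time_s": time; "joint_positions": joint angles; "qvel": joint speeds; "tau": joint torques, N m; "position": TCP position; "tcp_rot": TCP orientation; "force": force on the tool from outside, world axes, zero at the start; "moment": the same for the moment, N m; "opening": opening from 0.0 (shut) to 1.0 (fully open).
Only numpy, scipy, OpenCV 4.12 (cv2) and the standard library are available. Lean on these libraries where they do the work, as an engineer would, in place of code of your own. Each camera call takes 0.05 s, during which the arm holds its last target.

### The job

Lift the small copper pan and tip all four walnuts out of it into the white mixing bowl, then stand the empty pan upright on the round cork mat with its whole base on the cork. Set the pan down rather than dropping it, and leave the mixing bowl, rolling pin, spice pot and dish standing where they are.

Things in the scene. Friction and masses are not known exactly. Their poses are not given: they have to be found in the camera images.
- pan: Loose copper pan, 0.21 to 0.36 kg, open at the top, flared like a cone: 80 mm across at the foot, 140 mm at the rim, 72 mm high; walls 3 mm, floor 5 mm thick. Origin at the centre of its underside, z up out of its mouth. One handle along its -x axis, at the start roughly towards the robot (within 0.7 rad). The walnuts roll out once it is tipped some 75 to 90 degrees
- pan_grip (a point): Point on the centre line of the pan's straight, level, round handle, 128 mm from the pan's axis and 62 mm above its underside; axes as the pan's. Steel neck 14 mm thick, then a dark wooden grip 22 mm thick from 85 to 200 mm from the pan's axis. Being round, it can be pinched with the tool leaning to either side
- pan_rim (a point): Centre of the pan's mouth, 72 mm above its underside
- walnut0: Loose walnut, 35 x 33 x 29 mm, 13 g, origin at its centre. All four start in the pan, side by side on its floor
- walnut1: Second walnut, the same
- walnut2: Third walnut, the same
- walnut3: Fourth walnut, the same
- bowl: White ceramic mixing bowl, 210 mm across at the rim and 85 mm high, loose, 1.3 kg, standing on the table to the left or right of the pan. Origin at the centre of its underside, z up
- mat: Round cork mat, 150 mm across and 10 mm thick, fixed flat on the table on the other side of the pan from the bowl. Origin at the centre of its underside
- rolling_pin: Bystander: stone rolling pin on a wooden cradle, 260 mm long along its y axis, 76 mm high, beyond the work. Origin at the centre of its underside
- spice_pot: Bystander: dark turned wooden pot with a knobbed lid, 78 mm across, 88 mm high, beyond the work. Origin at the centre of its underside
- dish: Bystander: shallow white dish with a scalloped rim, 122 mm across, 31 mm high, beyond the work. Origin at the centre of its underside
Mind the look-alikes: they are no part of the job. Of the things shaped like the mat, the cork one is meant.

How it is judged (in metres and radians):
On the way:
1. the pan is tipped by more than 46 degrees, clear of the table, with its mouth over the bowl (angle between pan's own z axis and vertical above 0.8 rad and horizontal distance between pan_rim and bowl below 0.15 m and height (world z) of pan_rim above 0.08 m), for 0.1 s.
At the end, for the whole second after the job is handed in: All four walnuts lie in the upright mixing bowl (within 90 mm of its axis, below its rim), and the empty pan stands upright (within 0.1 rad) and at rest on the cork mat, its base wholly on the cork (pan's axis within 35 mm of the mat's centre) (horizontal distance between each of walnut0, walnut1, walnut2, walnut3 and bowl below 0.09 m and height (world z) of each of walnut0, walnut1, walnut2, walnut3 below 0.085 m and angle between each of bowl, pan's own z axis and vertical below 0.1 rad and horizontal distance between pan and mat below 0.035 m and z of pan in the frame of mat between 0.005 and 0.015 m and linear speed of pan below 0.03 m/s); the robot touches nothing.
It fails at once if the pan is let go and falls (faster than 0.5 m/s while no finger touches it) (contact force between the fingers and pan below 0.05 N and linear speed of pan above 0.5 m/s).
It fails at once if the mixing bowl is pushed more than 50 mm or tipped over (distance of bowl from where it was at the start of the episode above 0.05 m or angle between bowl's own z axis and vertical above 0.5 rad).
It fails at once if the rolling pin, the spice pot or the dish is moved more than 40 mm (distance of any of rolling_pin, spice_pot, dish from where it was at the start of the episode above 0.04 m).
It also fails if it takes over 54 s, if anything falls off the work surface, if the arm or the gripper's body presses on something with over 40 N, if the wrist force passes 120 N, or if a joint passes its speed limit or range.

## Working session

There is one attempt and no reset: what is moved stays moved. The work goes in short steps, Python scripts to look and compute and a shell command to move; the robot and the scene stay as the last step left them, time stands still between calls to the robot, and variables do not carry over. Pictures are saved under pics/ and viewed, and the job is handed in when it is done.

```bash
ls; mkdir -p pics; python3 - <<'E'
from rig import bot
import cv2,numpy as np
np.set_printoptions(precision=4,suppress=True)
for n in("side","top"):
    c=bot.capture(n);cv2.imwrite(f"pics/{n}0.png",c["color"][:,:,::-1]);print(n,c["intrinsics"],c["pose"])
print(bot.read_state())
E
```

```text
pics
side [[452.31     0.     280.6798]
 [  0.     452.31   205.5526]
 [  0.       0.       1.    ]] [[-0.7436 -0.5288  0.4092 -0.0362]
 [-0.6686  0.5934 -0.4481  0.7231]
 [-0.0059 -0.6068 -0.7948  1.0989]
 [ 0.      0.      0.      1.    ]]
top [[505.6841   0.     281.7679]
 [  0.     505.6841 204.2148]
 [  0.       0.       1.    ]] [[ 0.0083 -0.9902  0.1395  0.3376]
 [-0.9995 -0.0126 -0.0302  0.1369]
 [ 0.0317 -0.1392 -0.9898  1.2551]
 [ 0.      0.      0.      1.    ]]
{'time_s': 0.1, 'joint_positions': array([-83.6796,  30.273 ,  82.1495,  -0.0008,  67.6887, -10.2276]), 'qvel': array([-0.1294, -0.0539, -0.148 , -0.03  , -0.1445, -0.0364]), 'tau': array([ -0.0003, -44.0984, -17.7151,   0.0635,   0.0534,  -0.    ]), 'position': array([ 0.178 , -0.5985,  0.2327]), 'tcp_rot': array([[-0.0002,  0.2848, -0.9586],
       [ 0.0019, -0.9586, -0.2848],
       [-1.    , -0.0019, -0.0003]]), 'force': array([-0.0975, -0.0848, -0.1417]), 'moment': array([ 0.0002, -0.0533, -0.0212]), 'opening': 1.0006951928957633}
```

View pics/top0.png

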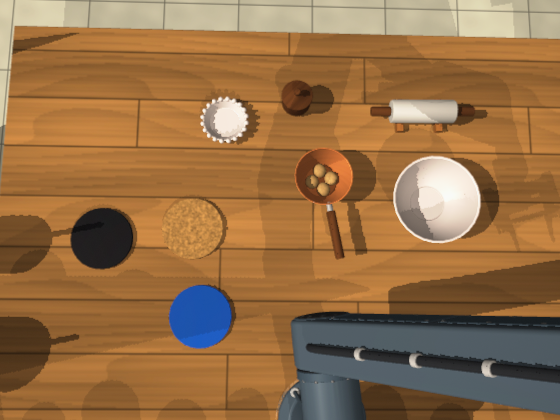

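View pics/side0.png

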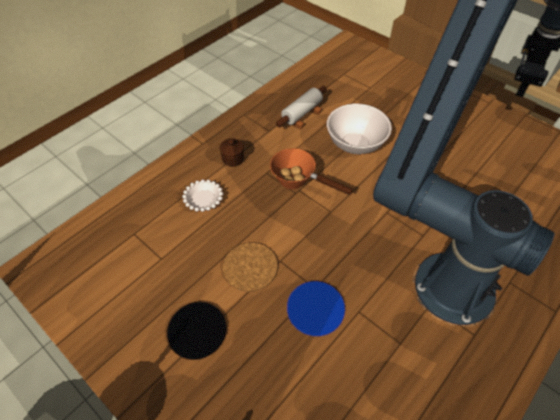

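The top view shows the copper pan at (324,177) with its handle running to (338,257). The white bowl is at (437,199). There are three mat-shaped things: cork (193,228), black (102,238) and blue (201,316). White things are the bowl, the scalloped dish (227,120) and the rolling pin (423,112). I choose the cork mat, the plain large bowl and the only copper pan. Next I measure them and check a close crop.

```bash
cat > h.py <<'E'
import cv2,numpy as np
np.set_printoptions(precision=4,suppress=True)
def ray(c,u,v,z):
    K,T=c["intrinsics"],c["pose"]
    d=T[:3,:3]@np.linalg.solve(K,[u,v,1.]);o=T[:3,3]
    return (o+d*(z-o[2])/d[2])[:2]
def pts(c,cnt,z): return np.array([ray(c,*p,z) for p in cnt.reshape(-1,2)],np.float32)
def big(m,roi):
    mm=np.zeros_like(m,np.uint8);x0,y0,x1,y1=roi;mm[y0:y1,x0:x1]=m[y0:y1,x0:x1]*255
    cs,_=cv2.findContours(mm,cv2.RETR_EXTERNAL,cv2.CHAIN_APPROX_NONE)
    return max(cs,key=cv2.contourArea)
def circ(c,cnt,z):
    p=pts(c,cnt,z); (x,y),r=cv2.minEnclosingCircle(p)
    A=np.c_[2*p,np.ones(len(p))];s=np.linalg.lstsq(A,(p**2).sum(1),rcond=None)[0]
    return np.array([s[0],s[1],np.sqrt(s[2]+s[0]**2+s[1]**2),x,y,r])
E
python3 - <<'E'
from rig import bot
from h import *
c=bot.capture("top");im=c["color"];hsv=cv2.cvtColor(im,cv2.COLOR_RGB2HSV)
H,S,V=cv2.split(hsv)
for p in [(310,160),(345,190),(200,220),(160,260),(440,220),(410,230),(335,235),(338,252),(323,215),(345,240)]: print(p,hsv[p[1],p[0]])
b=big((S<70)&(V>120),(385,140,490,255));print("bowl rim",circ(c,b,.085),cv2.boundingRect(b))
p=big((H<10)&(S>165)&(V>90),(285,140,362,212));print("pan rim",circ(c,p,.072),cv2.boundingRect(p))
h=big((V<110)&(S>100),(318,208,348,270));print("handle",cv2.boundingRect(h),cv2.minAreaRect(pts(c,h,.062)))
m=big((H>12)&(V>150)&(S>130),(155,190,232,265));print("mat",circ(c,m,.01),cv2.boundingRect(m))
vis=im[:,:,::-1].copy();cv2.drawContours(vis,[b,p,h,m],-1,(255,0,255),1)
cv2.imwrite("pics/crop.png",cv2.resize(vis[130:275,150:490],None,fx=2.3,fy=2.3,interpolation=cv2.INTER_NEAREST))
c=bot.capture("side");im=c["color"];cv2.imwrite("pics/sidecrop.png",cv2.resize(im[80:300,180:420,::-1],None,fx=2.5,fy=2.5))
E
```

```text
(310, 160) [ 11 186 100]
(345, 190) [ 11 188 199]
(200, 220) [ 16 161 188]
(160, 260) [ 14 166 169]
(440, 220) [ 15  41 229]
(410, 230) [ 15  43 222]
(335, 235) [ 12 184 118]
(338, 252) [ 12 182 116]
(323, 215) [ 15 170 176]
(345, 240) [ 15 169 184]
bowl rim [ 0.5207 -0.265   0.1029  0.5214 -0.265   0.1046] (393, 156, 88, 87)Traceback (most recent call last):
  File "<stdin>", line 7, in <module>
  File "h.py", line 11, in big
    return max(cs,key=cv2.contourArea)
ValueError: max() iterable argument is empty
```

```bash
python3 - <<'E'
from rig import bot
from h import *
c=bot.capture("top");im=c["color"];hsv=cv2.cvtColor(im,cv2.COLOR_RGB2HSV)
H,S,V=cv2.split(hsv)
print(hsv[228,155:235:3].tolist()); print(hsv[190:266:4,193].tolist())
print(hsv[177,290:360:4].tolist())
b=big((S<70)&(V>120),(385,140,490,255));print("bowl rim",circ(c,b,.085),cv2.boundingRect(b))
p=big((H<=12)&(S>178),(285,140,362,203));print("pan rim",circ(c,cv2.convexHull(p),.072),cv2.boundingRect(p))
h=big((V<140)&(H<=13)&(S>150),(318,210,348,270));print("handle",cv2.boundingRect(h),cv2.minAreaRect(pts(c,h,.062)))
vis=im[:,:,::-1].copy();cv2.drawContours(vis,[b,p,h],-1,(255,0,255),1)
cv2.imwrite("pics/crop.png",cv2.resize(vis[130:275,150:490],None,fx=2.3,fy=2.3,interpolation=cv2.INTER_NEAREST))
c=bot.capture("side");im=c["color"];cv2.imwrite("pics/sidecrop.png",cv2.resize(im[80:300,180:420,::-1],None,fx=2.5,fy=2.5))
E
```

```text
[[15, 169, 193], [15, 169, 192], [15, 167, 197], [16, 164, 216], [16, 163, 196], [16, 165, 207], [16, 161, 185], [16, 162, 183], [16, 164, 185], [16, 164, 194], [16, 163, 204], [16, 164, 215], [16, 162, 201], [16, 162, 165], [16, 162, 215], [16, 163, 202], [16, 164, 214], [16, 161, 193], [16, 163, 210], [16, 162, 201], [16, 162, 194], [16, 163, 205], [16, 162, 201], [15, 167, 119], [15, 167, 122], [15, 171, 204], [15, 168, 204]]
[[15, 169, 169], [15, 168, 162], [16, 163, 139], [16, 163, 200], [16, 164, 205], [16, 161, 199], [16, 161, 177], [16, 161, 184], [16, 164, 191], [16, 162, 179], [16, 163, 186], [16, 163, 202], [16, 162, 217], [16, 162, 176], [16, 161, 206], [16, 164, 207], [16, 162, 190], [16, 165, 195], [15, 168, 182]]
[[15, 168, 141], [14, 172, 160], [11, 186, 96], [12, 184, 97], [12, 180, 99], [17, 148, 133], [17, 146, 147], [14, 162, 132], [12, 180, 98], [17, 143, 228], [18, 144, 229], [17, 147, 200], [12, 184, 93], [11, 188, 221], [11, 187, 222], [12, 188, 223], [15, 165, 99], [15, 167, 99]]
bowl rim [ 0.5207 -0.265   0.1029  0.5215 -0.2652  0.1047] (393, 156, 88, 87)
pan rim [0.5746 0.0016 0.0694 0.5748 0.0017 0.0699] (295, 148, 58, 55)
handle (327, 211, 17, 48) ((0.435349702835083, -0.025925271213054657), (0.11331542581319809, 0.02039921097457409), 11.268930435180664)
```

View pics/crop.png

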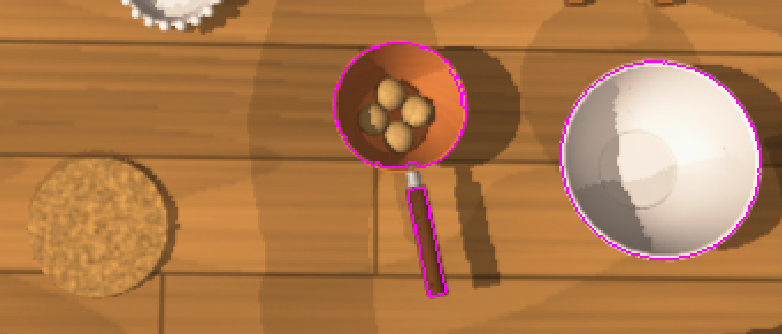

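View pics/sidecrop.png

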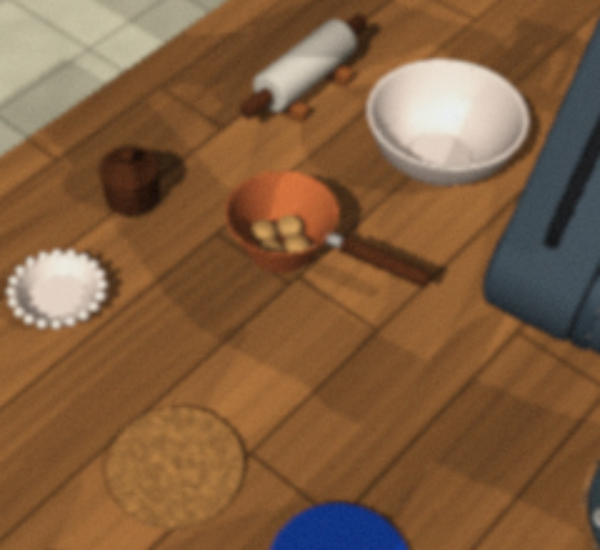

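The top crop shows the pan with its walnuts, the bowl and the cork mat outlined cleanly, and the choices match the description. I still need the mat and bystander positions and the grip numbers.

The tool can only yaw about the vertical. So I plan to pinch the handle near its end and let the pan pivot about the jaw axis to pour. I'll grip about 40 mm from the handle's end so the tail clears the gripper body.

```bash
cat >> h.py <<'E'
def plan(st,target):
    R=np.array(st["tcp_rot"]);return R.T@(np.array(target)-st["position"])*1000
E
python3 - <<'E'
from rig import bot
from h import *
c=bot.capture("top");im=c["color"];H,S,V=cv2.split(cv2.cvtColor(im,cv2.COLOR_RGB2HSV))
m=((H>=16)&(S<167)).astype(np.uint8);m=cv2.morphologyEx(m,cv2.MORPH_OPEN,np.ones((5,5)))
k=big(m,(150,185,240,270));k=cv2.convexHull(k);print("mat",circ(c,k,.01),cv2.boundingRect(k))
for n,u,v,z in(("pinL",372,112,.04),("pinR",482,112,.04),("pot",297,95,.05),("dish",227,120,.02)):print(n,ray(c,u,v,z))
st=bot.read_state();g=np.array([.5746,.0016])-.160*np.array([.981,.194]);print(g,plan(st,[*g,.2327]),st["time_s"])
E
```

```text
mat [0.4516 0.318  0.0748 0.4511 0.3182 0.0759] (162, 199, 61, 60)
pinL [ 0.7452 -0.1245]
pinR [ 0.7504 -0.4039]
pot [0.7821 0.0645]
dish [0.7241 0.2389]
[ 0.4176 -0.0294] [   0.86   -477.6428 -391.888 ] 0.3
```

```bash
python3 -m inch '{"dp":[[0,-23.9,-19.6],[0,-23.9,-19.6],[0,-23.9,-19.6],[0,-23.9,-19.6],[0,-23.9,-19.6],[0,-23.9,-19.6],[0,-23.9,-19.6],[0,-23.9,-19.6],[0,-23.9,-19.6],[0,-23.9,-19.6],[0,-23.9,-19.6],[0,-23.9,-19.6],[0,-23.9,-19.6],[0,-23.9,-19.6],[0,-23.9,-19.6],[0,-23.9,-19.6],[0,-23.9,-19.6],[0,-23.9,-19.6],[0,-23.9,-19.6],[0,-23.9,-19.6]],"yaw":[0,0,0,0,0,0,0,0,0,0,0,0,0,0,0,0,0,0,0,5.35]}' 60
python3 - <<'E'
from rig import bot
from h import *
st=bot.read_state();print(st["tcp_rot"],plan(st,[.4176,-.0294,.054]),st["joint_positions"])
E
```

```text
time_s: 1.97
position: [0.4181, -0.0277, 0.2338]
tcp_rot: [[0.001, 0.193, -0.981], [-0.0, -0.981, -0.193], [-1.0, 0.0, -0.0]]
force: [-0.8, -0.2, -0.9]
opening: 0.687
[[ 0.0005  0.1929 -0.9812]
 [-0.0003 -0.9812 -0.1929]
 [-1.      0.0003 -0.0005]] [179.7946   1.4939   0.8522] [-19.1547  14.3159 110.1376  -0.0044  55.513   59.7274]
```

```bash
python3 -m inch '{"dp":[[30,1.5,1],[35,0,0],[35,0,0],[35,0,0],[25,0,0],[12,0,0],[8,0,0],[0,0,0]],"yaw":[0,0,0,0,0,0,0,0]}' 60
python3 - <<'E'
from rig import bot
from h import *
st=bot.read_state();print(plan(st,[.4176,-.0294,.054]))
for n in("top","side"):
    c=bot.capture(n);im=c["color"];r=(slice(120,290),slice(260,400)) if n=="top" else (slice(100,270),slice(230,430))
    cv2.imwrite(f"pics/{n}1.png",cv2.resize(im[r][:,:,::-1],None,fx=3,fy=3))
E
```

```text
time_s: 2.63
position: [0.4166, -0.0308, 0.0523]
tcp_rot: [[-0.002, 0.194, -0.981], [0.001, -0.981, -0.194], [-1.0, -0.001, 0.002]]
force: [-0.1, -0.1, 0.0]
opening: 0.689
[-1.6911 -1.1699 -1.2933]
```

View pics/side1.png

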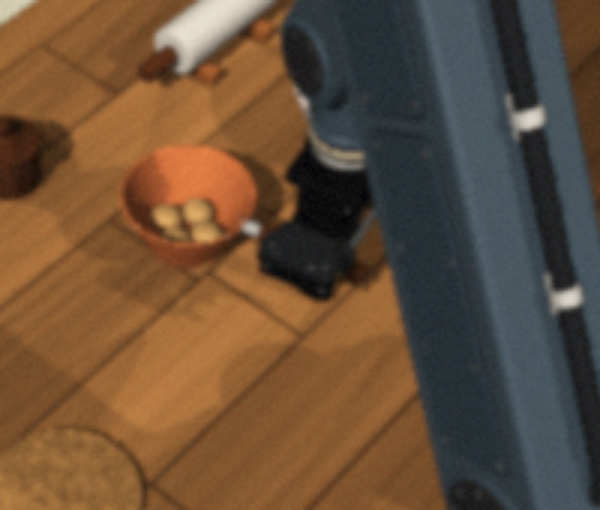

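View pics/top1.png

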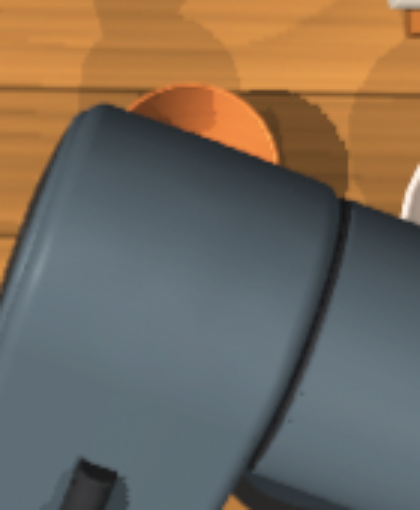

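The side view shows the gripper straddling the handle near its end, with the steel neck at crop (250,228) and the pan untouched. Next I close the jaws.

```bash
python3 -m inch '{"dp":[[-1.5,-1,-1],[0,0,0],[0,0,0],[0,0,0],[0,0,0],[0,0,0]],"yaw":[0,0,0,0,0,0]}' 0
python3 -m inch '{"dp":[[-5,0,0],[-8,0,0],[-8,0,0],[-8,0,0],[0,0,0]],"yaw":[0,0,0,0,0]}'
python3 - <<'E'
from rig import bot
from h import *
st=bot.read_state();print(st["force"],st["moment"],st["opening"])
for n in("side",):
    c=bot.capture(n);im=c["color"];r=(slice(100,270),slice(230,430))
    cv2.imwrite(f"pics/{n}2.png",cv2.resize(im[r][:,:,::-1],None,fx=3,fy=3))
E
```

```text
time_s: 3.23
position: [0.4179, -0.0298, 0.0553]
tcp_rot: [[0.001, 0.194, -0.981], [-0.0, -0.981, -0.194], [-1.0, 0.0, -0.001]]
force: [-0.6, -0.5, 0.2]
opening: 0.319
time_s: 3.65
position: [0.4179, -0.0298, 0.0856]
tcp_rot: [[0.001, 0.195, -0.981], [-0.001, -0.981, -0.195], [-1.0, 0.001, -0.001]]
force: [-0.7, -1.0, -1.2]
opening: 0.243
[-0.6579 -1.0341 -1.1951] [-0.0967  0.3098  0.0092] 0.2425183111303552
```

View pics/side2.png

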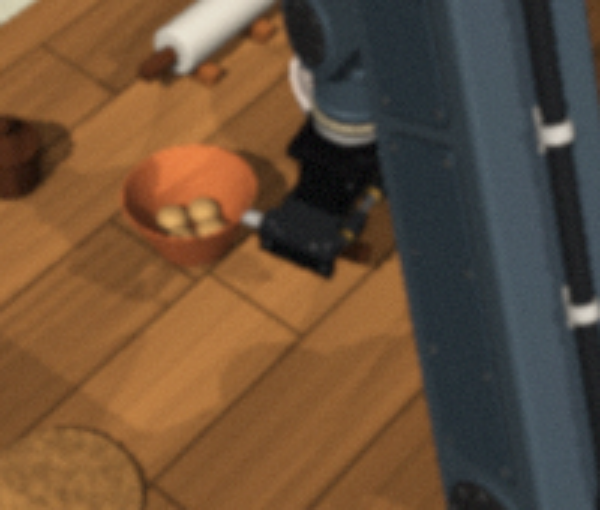

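The fingers were still closing when the lift began, and the pan has pivoted a little. I lower it, reopen and grip properly before lifting.

```bash
python3 -m inch '{"dp":[[10,0,0],[10,0,0],[8,0,0],[2,0,0],[0,0,0]],"yaw":[0,0,0,0,0]}'
python3 -m inch '{"dp":[[0,0,0],[0,0,0],[0,0,0]],"yaw":[0,0,0]}' 32
python3 -m inch '{"dp":[[1,0,0],[0,0,0],[0,0,0],[0,0,0],[0,0,0],[0,0,0]],"yaw":[0,0,0,0,0,0]}' 0
python3 -m inch '{"dp":[[-8,0,0],[-8,0,0],[-8,0,0],[-8,0,0],[-8,0,0],[0,0,0],[0,0,0]],"yaw":[0,0,0,0,0,0,0]}'
python3 - <<'E'
from rig import bot
from h import *
st=bot.read_state();print(st["force"],st["moment"],st["opening"])
for n in("side",):
    c=bot.capture(n);im=c["color"];r=(slice(100,270),slice(230,430))
    cv2.imwrite(f"pics/{n}3.png",cv2.resize(im[r][:,:,::-1],None,fx=3,fy=3))
E
```

```text
time_s: 4.12
position: [0.4161, -0.0293, 0.0536]
tcp_rot: [[-0.004, 0.194, -0.981], [0.001, -0.981, -0.194], [-1.0, -0.002, 0.003]]
force: [-4.2, -0.1, 3.6]
opening: 0.244
time_s: 4.37
position: [0.4193, -0.0302, 0.0543]
tcp_rot: [[0.003, 0.194, -0.981], [-0.001, -0.981, -0.194], [-1.0, 0.002, -0.003]]
force: [0.3, 0.1, 0.4]
opening: 0.347
time_s: 4.87
position: [0.4183, -0.0299, 0.0531]
tcp_rot: [[0.001, 0.194, -0.981], [-0.0, -0.981, -0.194], [-1.0, 0.001, -0.001]]
force: [0.9, 0.2, -0.5]
opening: 0.244
time_s: 5.45
position: [0.4174, -0.0296, 0.0938]
tcp_rot: [[0.0, 0.194, -0.981], [-0.0, -0.981, -0.194], [-1.0, 0.0, -0.0]]
force: [-0.4, 0.2, -1.2]
opening: 0.238
[-0.4157  0.2221 -1.2115] [-0.0507  0.3313  0.0006] 0.2384784608006776
```

View pics/side3.png

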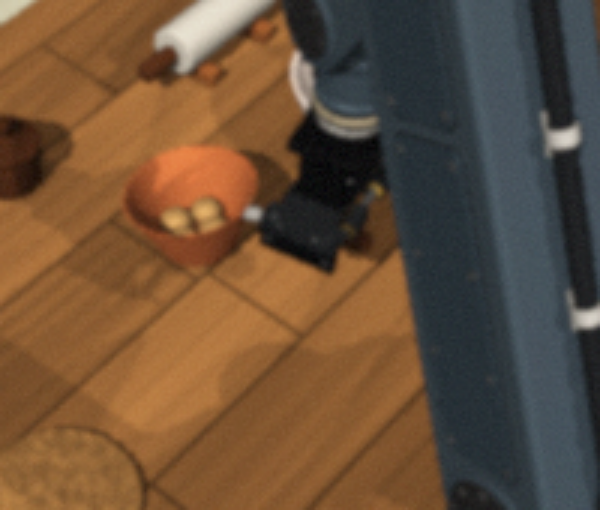

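The pan turns in the pads at about 0.33 Nm and is now tipped about 11° on its front foot edge. I raise the handle along the arc about that edge and watch for lift-off.

```bash
python3 -m inch '{"dp":[[-8,0,-5],[-8,0,-5],[-8,0,-5],[-8,0,-6],[-7,0,-6],[-7,0,-7],[-7,0,-7],[0,0,0]],"yaw":[0,0,0,0,0,0,0,0]}'
python3 - <<'E'
from rig import bot
from h import *
st=bot.read_state();print(st["force"],st["moment"],st["opening"])
for n in("side",):
    c=bot.capture(n);im=c["color"];r=(slice(100,270),slice(230,430))
    cv2.imwrite(f"pics/{n}4.png",cv2.resize(im[r][:,:,::-1],None,fx=3,fy=3))
E
```

```text
time_s: 6.17
position: [0.4597, -0.0219, 0.1467]
tcp_rot: [[0.003, 0.195, -0.981], [-0.001, -0.981, -0.195], [-1.0, 0.001, -0.003]]
force: [0.4, -0.6, -0.5]
opening: 0.235
[ 0.4288 -0.6041 -0.4991] [0.0584 0.1574 0.0389] 0.23518758629158074
```

View pics/side4.png

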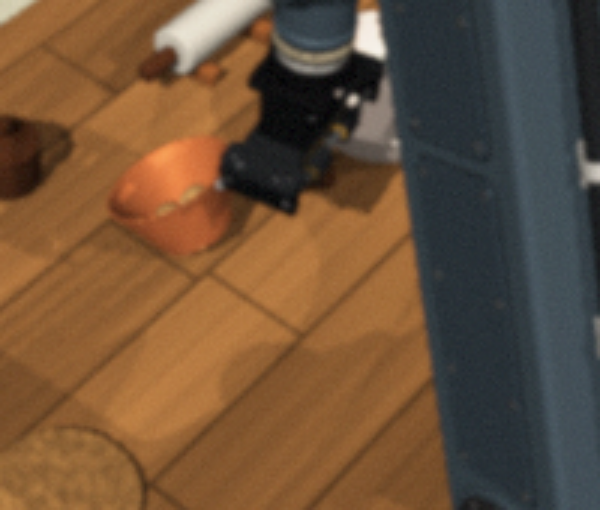

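The side view shows the pan tipped about 30°, nuts still inside. I raise straight up to find out whether the grip carries it.

```bash
python3 -m inch '{"dp":[[-8,0,-3],[-8,0,-3],[-8,0,-3],[0,0,0]],"yaw":[0,0,0,0]}'
python3 - <<'E'
from rig import bot
from h import *
st=bot.read_state();print(st["force"],st["moment"],st["opening"])
for n in("side",):
    c=bot.capture(n);im=c["color"];r=(slice(100,270),slice(230,430))
    cv2.imwrite(f"pics/{n}5.png",cv2.resize(im[r][:,:,::-1],None,fx=3,fy=3))
E
```

```text
time_s: 6.55
position: [0.4667, -0.0201, 0.1703]
tcp_rot: [[0.0, 0.194, -0.981], [-0.0, -0.981, -0.194], [-1.0, 0.0, -0.0]]
force: [-2.3, -0.1, 2.2]
opening: 0.243
[-2.2721 -0.1049  2.2424] [-0.1239  0.4692 -0.0296] 0.243415260825643
```

View pics/side5.png

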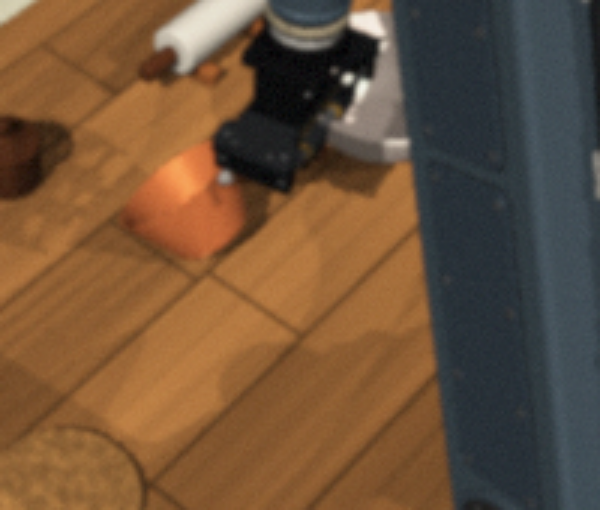

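```bash
python3 - <<'E'
from rig import bot
from h import *
for n in("side","top"):
    c=bot.capture(n);im=c["color"];r=(slice(120,220),slice(250,370)) if n=="side" else (slice(120,260),slice(260,440))
    cv2.imwrite(f"pics/{n}6.png",cv2.resize(im[r][:,:,::-1],None,fx=5 if n=="side" else 4,fy=5 if n=="side" else 4,interpolation=cv2.INTER_CUBIC))
st=bot.read_state();print(st["force"],st["moment"],st["position"])
E
```

```text
[-2.7689  0.0094  2.4635] [-0.1568  0.5649 -0.0395] [ 0.4652 -0.0199  0.1694]
```

View pics/side6.png

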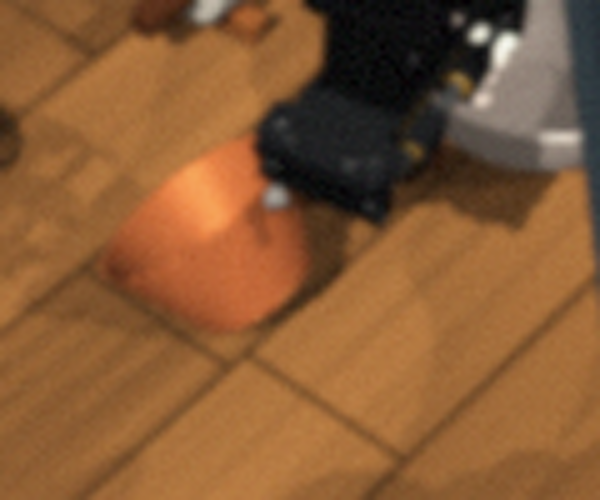

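View pics/top6.png

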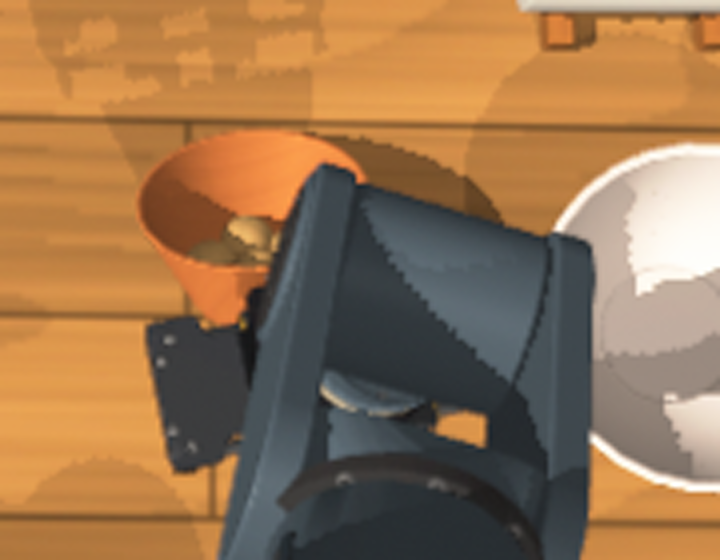

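The top view shows the pan tipped about 41° with the walnuts still in it. I keep raising.

```bash
python3 -m inch '{"dp":[[-8,0,0],[-8,0,0],[-8,0,0],[0,0,0],[0,0,0]],"yaw":[0,0,0,0,0]}'
python3 - <<'E'
from rig import bot
from h import *
for n in("side","top"):
    c=bot.capture(n);im=c["color"];r=(slice(100,220),slice(230,370)) if n=="side" else (slice(120,260),slice(260,440))
    cv2.imwrite(f"pics/{n}7.png",cv2.resize(im[r][:,:,::-1],None,fx=4,fy=4,interpolation=cv2.INTER_CUBIC))
st=bot.read_state();print(st["force"],st["moment"],st["position"])
E
```

```text
time_s: 7.12
position: [0.4675, -0.0202, 0.1947]
tcp_rot: [[0.002, 0.194, -0.981], [-0.001, -0.981, -0.194], [-1.0, 0.001, -0.002]]
force: [-0.3, 0.1, -3.5]
opening: 0.24
[ 0.292   0.0541 -4.1655] [ 0.0009  0.1966 -0.0524] [ 0.4668 -0.02    0.1941]
```

View pics/side7.png

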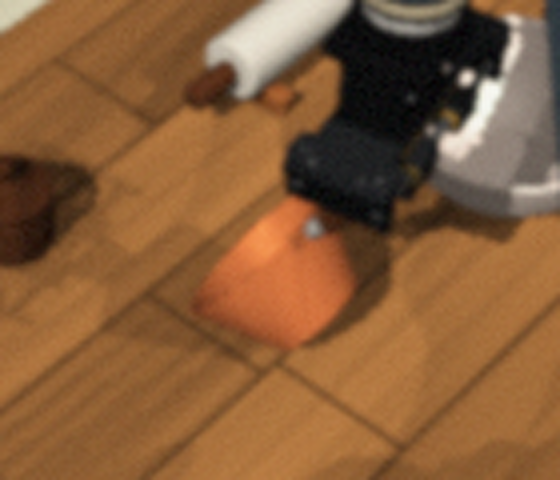

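View pics/top7.png

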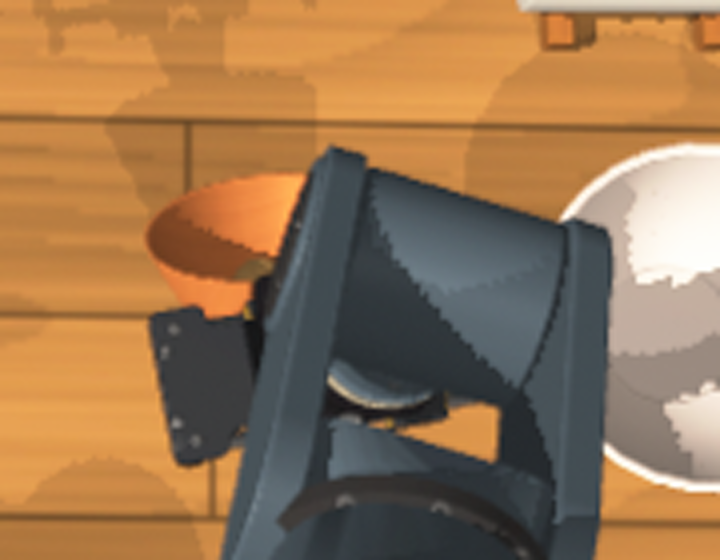

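The force now reads about -4 N, so the pan hangs clear of the table at roughly 52° with its nuts still inside. I lift it gently.

```bash
python3 -m inch '{"dp":[[-2,0,0],[-5,0,0],[-8,0,0],[-11,0,0],[-13,0,0],[-14,0,0],[-14,0,0],[-14,0,0],[-14,0,0],[-13,0,0],[-11,0,0],[-8,0,0],[-5,0,0],[-3,0,0],[-1,0,0],[0,0,0]],"yaw":[0,0,0,0,0,0,0,0,0,0,0,0,0,0,0,0]}'
python3 - <<'E'
from rig import bot
from h import *
for n in("side","top"):
    c=bot.capture(n);im=c["color"];r=(slice(60,240),slice(230,430)) if n=="side" else (slice(80,260),slice(240,440))
    cv2.imwrite(f"pics/{n}8.png",cv2.resize(im[r][:,:,::-1],None,fx=3,fy=3,interpolation=cv2.INTER_CUBIC))
st=bot.read_state();print(st["force"],st["moment"],st["position"],plan(st,[.452,-.279,.33]),st["joint_positions"])
E
```

```text
time_s: 8.55
position: [0.4666, -0.02, 0.3299]
tcp_rot: [[-0.001, 0.194, -0.981], [0.0, -0.981, -0.194], [-1.0, -0.0, 0.001]]
force: [0.2, 0.1, -3.1]
opening: 0.244
[-0.2756 -0.057  -2.6931] [-0.0212  0.2007 -0.0119] [ 0.4664 -0.0199  0.3294] [ -0.6394 251.3536  64.4408] [-16.1997  11.2656  96.295   -0.0013  72.5267  62.6036]
```

View pics/side8.png

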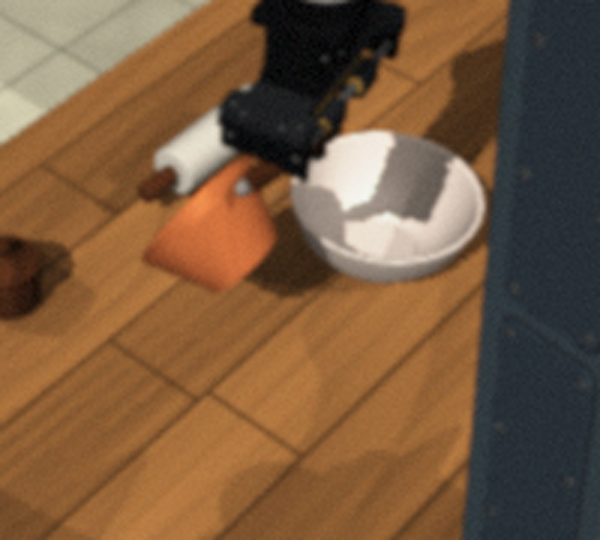

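View pics/top8.png

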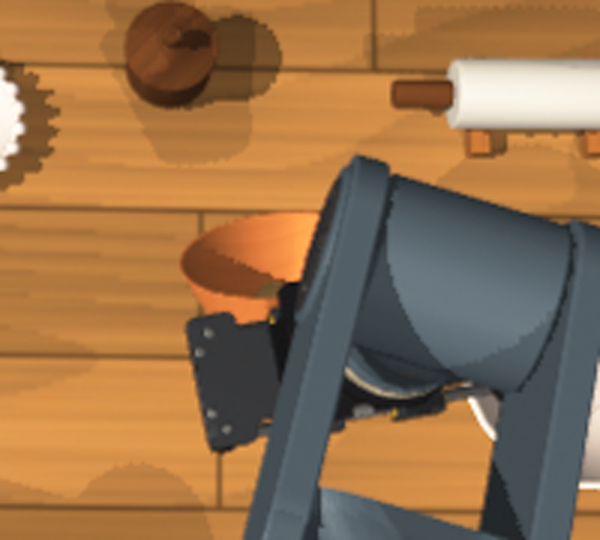

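The pan hangs at about 53° with no nuts on the table. I carry it sideways to the bowl.

```bash
python3 -m inch '{"dp":[[0,3,1],[0,7,2],[0,11,3],[0,14,3.5],[0,16,4],[0,17,4.5],[0,17,4.5],[0,17,4.5],[0,17,4.5],[0,17,4.5],[0,17,4.5],[0,17,4],[0,17,4],[0,16,4],[0,14,4],[0,13,3],[0,10,2.5],[0,7,2],[0,4,1],[0,0,0]],"yaw":[0,0,0,0,0,0,0,0,0,0,0,0,0,0,0,0,0,0,0,0]}'
python3 - <<'E'
from rig import bot
from h import *
for n in("side","top"):
    c=bot.capture(n);im=c["color"];r=(slice(40,220),slice(230,430)) if n=="side" else (slice(100,280),slice(340,540))
    cv2.imwrite(f"pics/{n}9.png",cv2.resize(im[r][:,:,::-1],None,fx=3,fy=3,interpolation=cv2.INTER_CUBIC))
st=bot.read_state();print(st["force"],st["moment"],st["position"],plan(st,[.452,-.279,.33]),st["joint_positions"])
E
```

```text
time_s: 10.32
position: [0.4517, -0.2796, 0.33]
tcp_rot: [[-0.0, 0.194, -0.981], [-0.0, -0.981, -0.194], [-1.0, 0.0, 0.0]]
force: [-0.4, 1.0, -2.7]
opening: 0.238
[ 0.4227 -0.262  -2.7963] [-0.0022  0.1966  0.0385] [ 0.4517 -0.2783  0.33  ] [-0.0275  0.7427 -0.1462] [-43.7275  16.877   88.2624   0.0257  74.9036  35.0514]
```

View pics/side9.png

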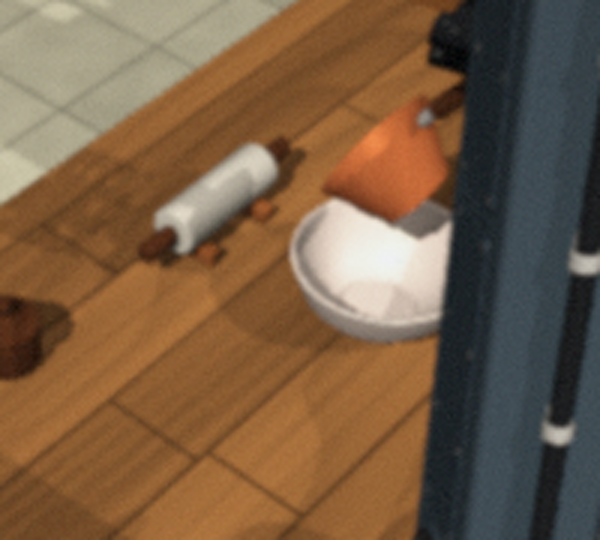

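View pics/top9.png

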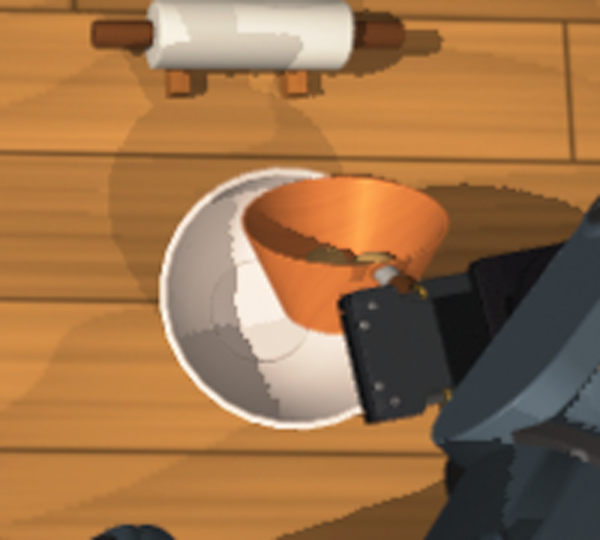

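The top view shows the pan mouth over the far half of the bowl, with the nuts inside. I now try easing the grip slightly so the pan sags in a controlled way.

```bash
cat > snap.py <<'E'
import sys
from rig import bot
from h import *
tag=sys.argv[1]
a=eval(sys.argv[2]) if len(sys.argv)>2 else (230,40,430,220)
b=eval(sys.argv[3]) if len(sys.argv)>3 else (340,100,540,280)
o=[]
for n,q in(("side",a),("top",b)):
    im=bot.capture(n)["color"];x0,y0,x1,y1=q
    o.append(cv2.resize(im[y0:y1,x0:x1,::-1],(400,int(400*(y1-y0)/(x1-x0))),interpolation=cv2.INTER_CUBIC))
h=max(i.shape[0] for i in o);o=[cv2.copyMakeBorder(i,0,h-i.shape[0],0,0,cv2.BORDER_CONSTANT) for i in o]
cv2.imwrite(f"pics/{tag}.png",np.hstack(o))
st=bot.read_state();print(st["time_s"],"F",st["force"],"M",st["moment"],"open_mm",st["opening"]*87,st["position"])
E
python3 -m inch '{"dp":[[0,0,0]],"yaw":[0]}' 20
python3 -m inch '{"dp":[[0,0,0]],"yaw":[0]}' 20.5
python3 snap.py p10
```

```text
time_s: 10.5
position: [0.4518, -0.278, 0.33]
tcp_rot: [[-0.0, 0.195, -0.981], [0.001, -0.981, -0.195], [-1.0, -0.001, 0.0]]
force: [0.1, -0.1, -2.4]
opening: 0.243
time_s: 10.58
position: [0.4518, -0.2781, 0.3301]
tcp_rot: [[-0.0, 0.195, -0.981], [0.0, -0.981, -0.195], [-1.0, -0.0, -0.0]]
force: [0.3, 0.5, -3.1]
opening: 0.243
10.6833 F [ 0.766  -0.3045 -2.4864] M [-0.0039  0.1864  0.0432] open_mm 21.001679947078333 [ 0.4519 -0.2783  0.3302]
```

View pics/p10.png

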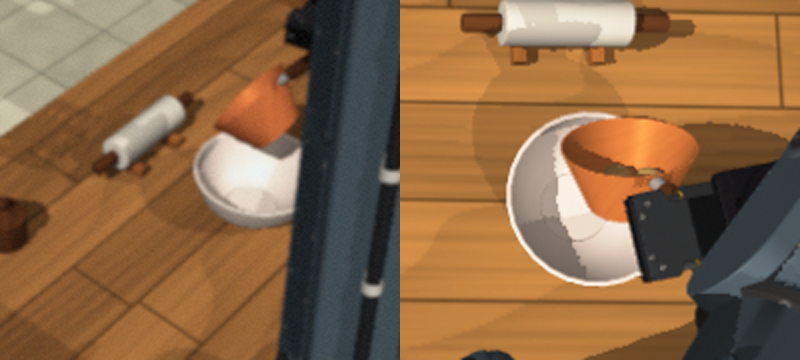

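```bash
python3 -m inch '{"dp":[[0,0,0]],"yaw":[0]}' 21
python3 -m inch '{"dp":[[0,0,0]],"yaw":[0]}' 21.3
python3 snap.py p11
```

```text
time_s: 10.77
position: [0.4519, -0.2784, 0.3302]
tcp_rot: [[0.0, 0.195, -0.981], [-0.0, -0.981, -0.195], [-1.0, 0.0, -0.0]]
force: [0.5, 0.1, -3.3]
opening: 0.243
time_s: 10.85
position: [0.452, -0.2786, 0.3302]
tcp_rot: [[0.001, 0.195, -0.981], [-0.0, -0.981, -0.195], [-1.0, 0.0, -0.001]]
force: [0.7, 0.0, -3.1]
opening: 0.241
10.95 F [ 0.4991  0.1336 -2.6758] M [-0.0173  0.3232  0.0446] open_mm 21.35248746129296 [ 0.4518 -0.2788  0.3301]
```

View pics/p11.png

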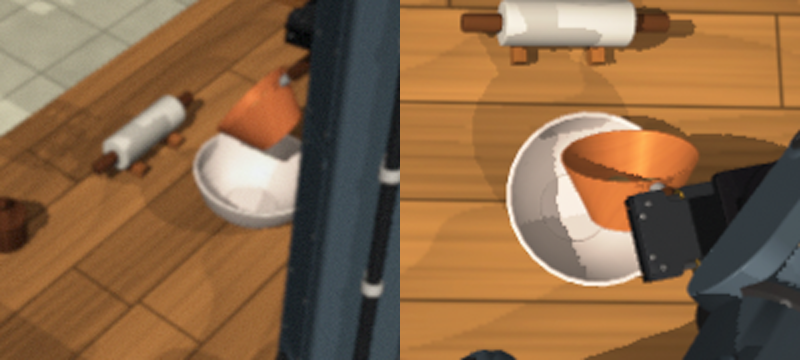

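Easing to 21.3 mm started a slow sag, with the mouth ellipse now narrower. I continue in small steps.

```bash
python3 snap.py p12
```

```text
11.05 F [-0.9903 -0.0455 -2.6586] M [-0.04    0.2277 -0.0111] open_mm 21.55974267121527 [ 0.4516 -0.2788  0.33  ]
```

View pics/p12.png

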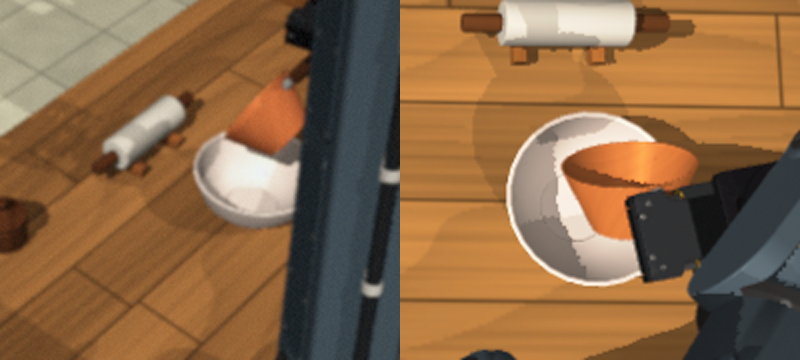

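```bash
python3 -m inch '{"dp":[[0,0,0]],"yaw":[0]}' 21.2
python3 snap.py p13
```

```text
time_s: 11.13
position: [0.4518, -0.2789, 0.33]
tcp_rot: [[0.0, 0.194, -0.981], [0.0, -0.981, -0.194], [-1.0, -0.0, -0.0]]
force: [0.4, -0.9, -2.7]
opening: 0.249
11.2333 F [-0.1517  0.9337 -3.2157] M [0.0166 0.1849 0.0485] open_mm 21.26142468594092 [ 0.4518 -0.2789  0.3301]
```

View pics/p13.png

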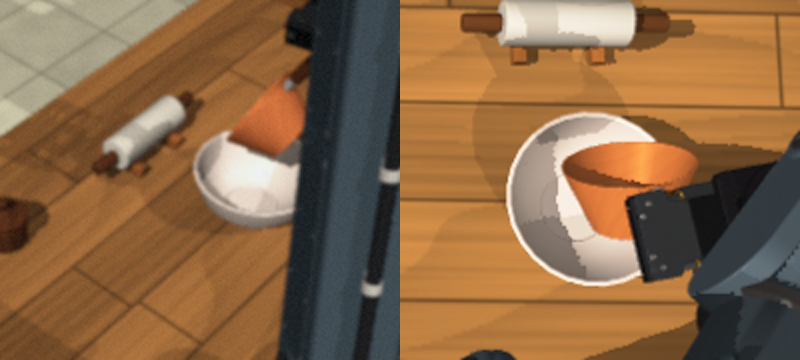

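Control is good: 21.3 mm lets it slide and 21.2 mm holds it. The pan is now at about 61°.

```bash
python3 -m inch '{"dp":[[0,0,0],[0,0,0],[0,0,0],[0,0,0]],"yaw":[0,0,0,0]}' 21.35
python3 snap.py p14
```

```text
time_s: 11.57
position: [0.4518, -0.2789, 0.3301]
tcp_rot: [[0.0, 0.194, -0.981], [0.0, -0.981, -0.194], [-1.0, -0.0, -0.0]]
force: [-0.1, 0.5, -2.4]
opening: 0.249
11.6667 F [ 0.1907  0.4879 -2.7997] M [ 0.0209  0.1549 -0.0119] open_mm 21.492742318644865 [ 0.4518 -0.2789  0.3301]
```

View pics/p14.png

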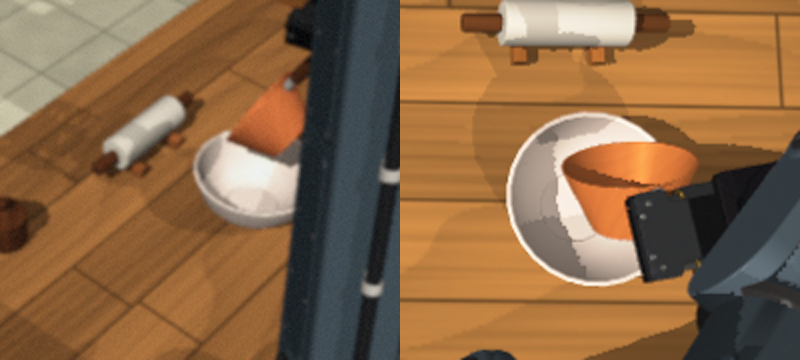

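```bash
python3 -m inch '{"dp":[[0,0,0],[0,0,0]],"yaw":[0,0]}' 21.5
python3 snap.py p15
```

```text
time_s: 11.83
position: [0.4518, -0.2789, 0.3301]
tcp_rot: [[0.0, 0.194, -0.981], [0.0, -0.981, -0.194], [-1.0, -0.0, -0.0]]
force: [-0.4, -0.5, -3.5]
opening: 0.247
11.9333 F [-0.233   0.0945 -3.0952] M [ 0.0098  0.1132 -0.0562] open_mm 21.632998731771284 [ 0.4518 -0.2789  0.33  ]
```

View pics/p15.png

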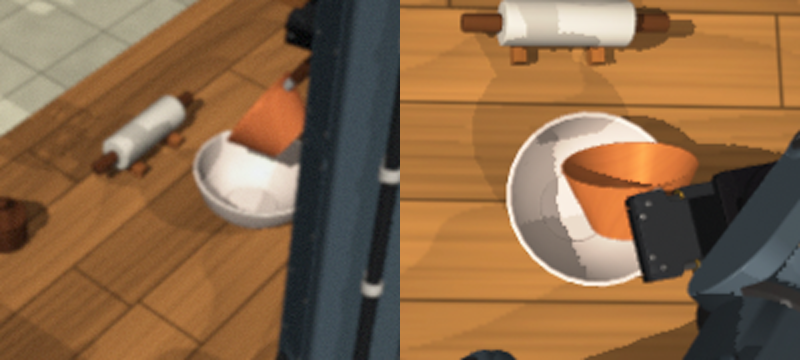

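```bash
python3 -m inch '{"dp":[[0,0,0],[0,0,0]],"yaw":[0,0]}' 21.6
python3 snap.py p16
```

```text
time_s: 12.1
position: [0.4518, -0.2789, 0.3301]
tcp_rot: [[0.0, 0.194, -0.981], [0.0, -0.981, -0.194], [-1.0, 0.0, -0.0]]
force: [-0.1, -0.8, -2.8]
opening: 0.247
12.2 F [-0.1167 -0.0966 -3.3457] M [-0.0105  0.1251  0.032 ] open_mm 21.759695152927957 [ 0.4518 -0.2789  0.33  ]
```

View pics/p16.png

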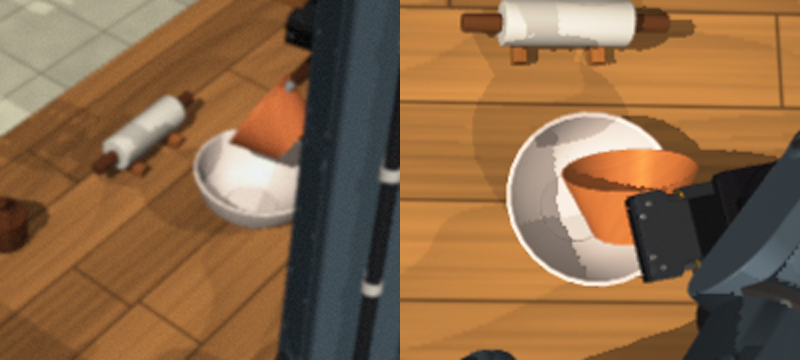

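It moved on to about 66°. I continue at the same setting, then a touch looser.

```bash
python3 -m inch '{"dp":[[0,0,0],[0,0,0],[0,0,0]],"yaw":[0,0,0]}' 21.65
python3 snap.py p17
```

```text
time_s: 12.45
position: [0.4518, -0.2789, 0.33]
tcp_rot: [[0.0, 0.194, -0.981], [0.0, -0.981, -0.194], [-1.0, 0.0, -0.0]]
force: [0.7, -0.1, -2.8]
opening: 0.253
12.55 F [ 0.3642  0.0495 -2.6741] M [0.0068 0.118  0.0419] open_mm 21.581356507816 [ 0.4518 -0.2789  0.3301]
```

View pics/p17.png

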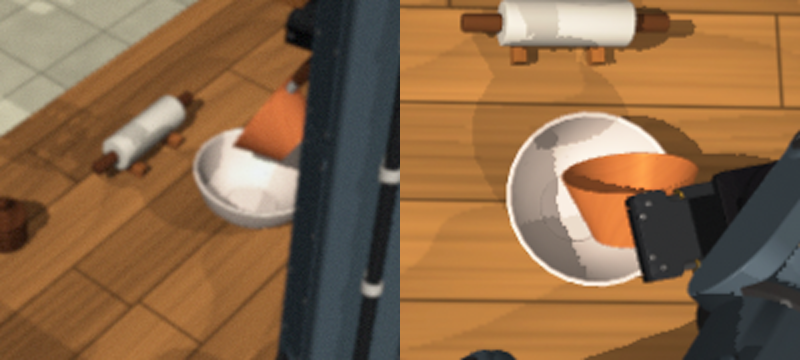

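About 68° now. Gravity alone should settle near 76°, so I add gentle-back, quick-forward jerks, which swing the pan's head towards the robot and so tip it further.

```bash
python3 -m inch '{"dp":[[0,0,2],[0,0,5],[0,0,8],[0,0,10],[0,0,11],[0,0,10],[0,0,8],[0,0,5],[0,0,1],[0,0,-30],[0,0,-16],[0,0,-7],[0,0,-3],[0,0,0]],"yaw":[0,0,0,0,0,0,0,0,0,0,0,0,0,0]}' 21.5
python3 snap.py p18
```

```text
time_s: 13.72
position: [0.448, -0.2794, 0.3298]
tcp_rot: [[-0.001, 0.195, -0.981], [0.0, -0.981, -0.195], [-1.0, -0.0, 0.001]]
force: [-0.7, -0.1, -2.2]
opening: 0.253
13.8167 F [-0.2479  0.4649 -3.1524] M [-0.0059  0.0631 -0.017 ] open_mm 21.784581346460207 [ 0.4472 -0.2795  0.3299]
```

View pics/p18.png

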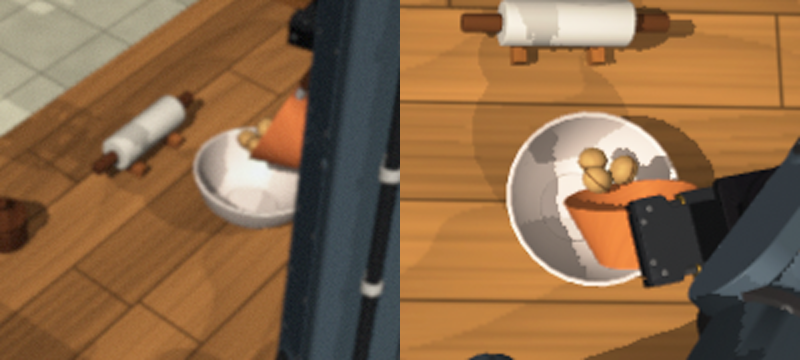

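The walnuts are leaving the pan: three or four are visible just beyond the lip, falling inside the bowl's outline. I tighten the grip and let them settle.

```bash
python3 -m inch '{"dp":[[0,0,0],[0,0,0],[0,0,0],[0,0,0],[0,0,0],[0,0,0]],"yaw":[0,0,0,0,0,0]}' 21
python3 snap.py p19
```

```text
time_s: 14.32
position: [0.4477, -0.2797, 0.3301]
tcp_rot: [[0.0, 0.194, -0.981], [-0.0, -0.981, -0.194], [-1.0, 0.0, -0.0]]
force: [0.4, 0.1, -2.0]
opening: 0.248
14.4167 F [-0.7281  0.6746 -3.8048] M [ 0.0033  0.0274 -0.0005] open_mm 21.658443743231626 [ 0.4478 -0.2797  0.3301]
```

View pics/p19.png

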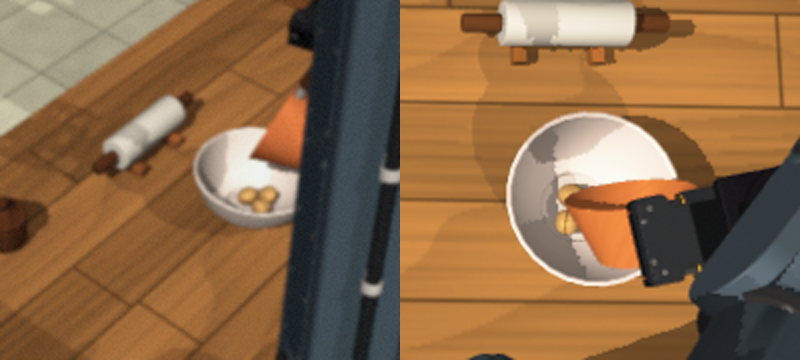

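```bash
python3 snap.py p20 "(320,95,400,160)" "(390,140,490,260)"
```

```text
14.5167 F [-0.1274  0.0108 -1.1547] M [-0.0092  0.0605 -0.0321] open_mm 21.380853710426425 [ 0.4478 -0.2796  0.33  ]
```

View pics/p20.png

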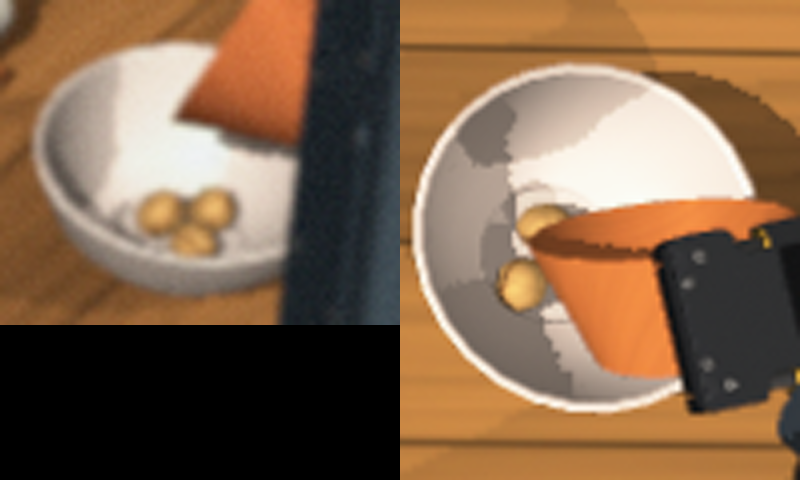

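Three walnuts are clearly in the bowl (side crop around (160,212), (215,208), (193,240)). The fourth isn't visible and may still be in the pan, so I repeat the jerk.

```bash
python3 -m inch '{"dp":[[0,0,2],[0,0,5],[0,0,8],[0,0,10],[0,0,11],[0,0,10],[0,0,8],[0,0,5],[0,0,1],[0,0,-32],[0,0,-18],[0,0,-7],[0,0,-3],[0,0,0],[0,0,0],[0,0,0]],"yaw":[0,0,0,0,0,0,0,0,0,0,0,0,0,0,0,0]}' 21.5
python3 snap.py p21
```

```text
time_s: 15.85
position: [0.447, -0.2796, 0.3299]
tcp_rot: [[-0.001, 0.194, -0.981], [0.0, -0.981, -0.194], [-1.0, -0.0, 0.001]]
force: [0.2, -1.0, -1.9]
opening: 0.253
15.95 F [ 0.3295 -0.1302 -2.6389] M [ 0.0064 -0.0648 -0.0058] open_mm 21.762716597560082 [ 0.4472 -0.2797  0.3301]
```

View pics/p21.png

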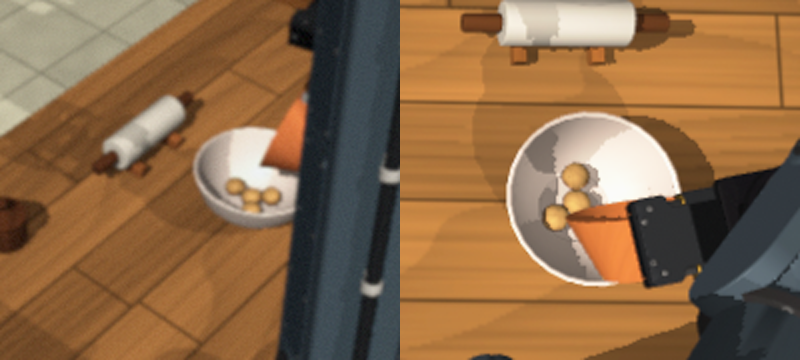

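The side view now shows four walnuts in the bowl, at (235,186), (252,197), (272,195) and (252,210), and the pan is near 90°. I tighten the grip, carry the pan back to clear table at y≈0.05 and turn it to point along +x.

```bash
python3 -m inch '{"dp":[[0,0,0],[0,-3,-1],[0,-8,-3],[0,-13,-5],[0,-17,-6],[0,-19,-7],[0,-19,-7],[0,-19,-7],[0,-19,-7],[0,-19,-7],[0,-19,-7],[0,-19,-7],[0,-19,-7],[0,-19,-7],[0,-19,-7],[0,-19,-7],[0,-19,-7],[0,-16,-6],[0,-12,-4],[0,-8,-3]],"yaw":[0,0,0,0,0,0,0,0,0,0,0,0,0,0,0,0,0,0,0,0]}' 0
python3 -m inch '{"dp":[[0,-4,-1],[0,0,0],[0,0,0],[0,0,0],[0,0,0],[0,0,0]],"yaw":[2,4,3.2,2,0,0]}'
python3 snap.py p22 "(200,40,430,240)" "(220,100,500,300)"
```

```text
time_s: 17.62
position: [0.4977, 0.044, 0.3301]
tcp_rot: [[-0.0, 0.196, -0.981], [0.001, -0.981, -0.196], [-1.0, -0.001, 0.0]]
force: [0.0, -0.3, -2.2]
opening: 0.248
time_s: 18.12
position: [0.4983, 0.0459, 0.33]
tcp_rot: [[-0.0, 0.001, -1.0], [0.0, -1.0, -0.001], [-1.0, -0.0, 0.0]]
force: [-0.6, -0.7, -2.1]
opening: 0.242
18.2167 F [-0.3685 -1.3233 -2.9319] M [ 0.0433  0.0733 -0.0044] open_mm 21.58327263384882 [0.4985 0.0457 0.3301]
```

View pics/p22.png

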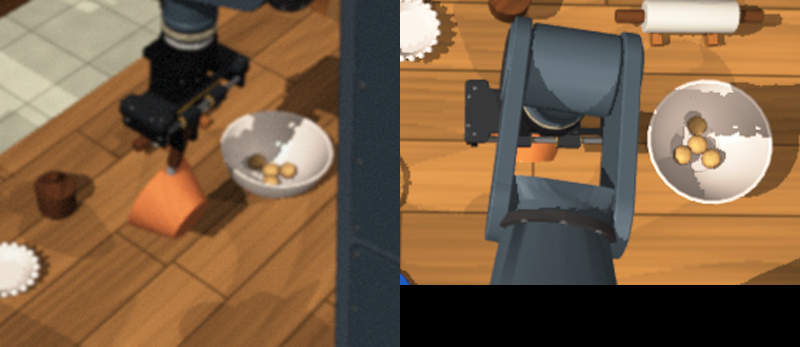

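All four walnuts are visible in the bowl in the top view, and the pan hangs at about 80–85°. I lower it so the lip just meets the table, then draw the tool back and down to bring the pan towards upright.

```bash
python3 -m inch '{"dp":[[6,0,0],[14,0,0],[20,0,0],[20,0,0],[20,0,0],[16,0,0],[10,0,0],[6,0,0],[0,0,4],[2,0,8],[2,0,10],[3,0,10],[4,0,10],[4,0,10],[0,0,0]],"yaw":[0,0,0,0,0,0,0,0,0,0,0,0,0,0,0]}'
python3 snap.py p23 "(200,80,400,240)" "(220,100,500,300)"
```

```text
time_s: 19.47
position: [0.446, 0.0455, 0.2049]
tcp_rot: [[0.004, 0.0, -1.0], [-0.001, -1.0, -0.0], [-1.0, 0.001, -0.004]]
force: [-2.1, -0.4, 6.3]
opening: 0.247
19.5667 F [-1.388   0.2384  5.8475] M [0.1065 0.2729 0.0191] open_mm 21.411603668002808 [0.4467 0.0454 0.2051]
```

View pics/p23.png

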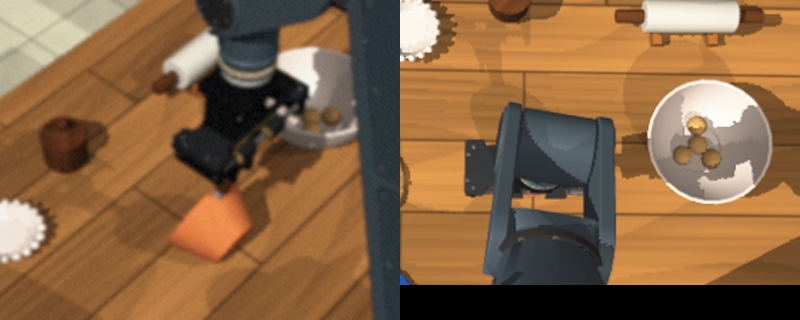

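```bash
python3 -m inch '{"dp":[[1,0,8],[2,0,10],[2,0,10],[2,0,10],[3,0,10],[3,0,10],[0,0,0]],"yaw":[0,0,0,0,0,0,0]}'
python3 snap.py p24 "(200,80,400,240)" "(220,100,500,300)"
```

```text
time_s: 20.15
position: [0.3853, 0.0456, 0.1914]
tcp_rot: [[-0.003, 0.001, -1.0], [-0.001, -1.0, -0.001], [-1.0, 0.001, 0.003]]
force: [-3.8, 0.1, 20.7]
opening: 0.246
20.25 F [-5.0816 -0.5222 22.317 ] M [-0.1057  0.6705 -0.0195] open_mm 21.077176726323536 [0.3863 0.0454 0.1916]
```

View pics/p24.png

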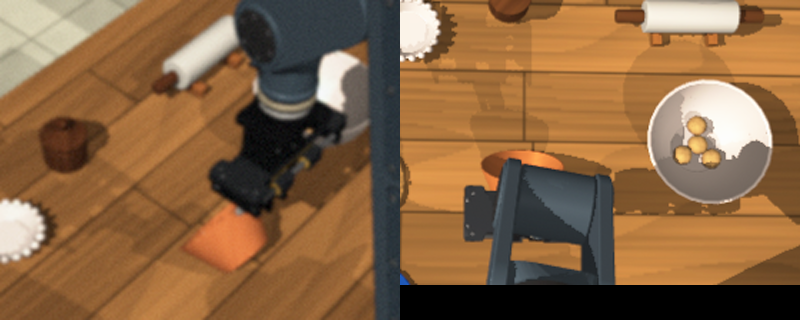

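The pan's wall now lies flat on the table, at about 67°. The arm is close to its inner reach limit, so I lift slightly, carry the pan to the mat at this tilt, and finish righting it on its front foot edge there.

```bash
python3 -m inch '{"dp":[[-6,0,-2],[-12,0,-4],[-16,0,-5],[-14,-6,-5],[-8,-12,-5],[-4,-17,-6],[0,-20,-6],[0,-21,-6],[0,-21,-6],[0,-21,-6],[0,-21,-6],[0,-21,-6],[0,-21,-6],[0,-21,-5],[0,-20,-4],[0,-17,-3],[0,-12,-2],[0,-8,-1],[0,-5,-1],[0,-9,0]],"yaw":[0,0,0,0,0,0,0,0,0,0,0,0,0,0,0,0,0,0,0,0]}' 0
python3 -m inch '{"dp":[[0,0,0],[0,0,0]],"yaw":[0,0]}'
python3 snap.py p25 "(180,120,400,340)" "(120,100,360,300)"
```

```text
time_s: 21.92
position: [0.473, 0.3176, 0.2495]
tcp_rot: [[-0.002, -0.001, -1.0], [-0.002, -1.0, 0.001], [-1.0, 0.002, 0.002]]
force: [0.8, -0.9, -2.4]
opening: 0.245
time_s: 22.08
position: [0.4734, 0.3181, 0.25]
tcp_rot: [[-0.001, 0.0, -1.0], [-0.001, -1.0, -0.0], [-1.0, 0.001, 0.001]]
force: [0.3, -0.1, -2.0]
opening: 0.244
22.1833 F [-0.9981 -0.5064 -2.231 ] M [ 0.0542  0.1452 -0.016 ] open_mm 21.704056713421505 [0.4735 0.3178 0.25  ]
```

View pics/p25.png

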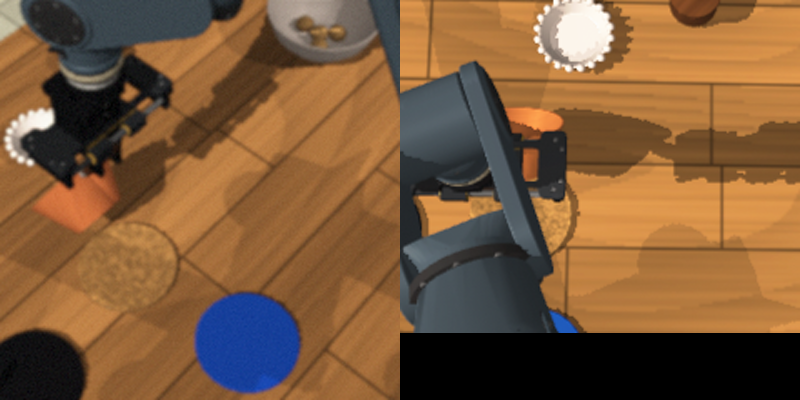

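```bash
python3 -m inch '{"dp":[[5,0,0],[9,0,0],[10,0,0],[8,0,0],[5,0,0],[3,0,0],[0,0,0]],"yaw":[0,0,0,0,0,0,0]}'
python3 snap.py p26 "(180,120,360,300)" "(120,100,360,300)"
```

```text
time_s: 22.77
position: [0.4732, 0.3181, 0.2088]
tcp_rot: [[-0.002, -0.0, -1.0], [-0.001, -1.0, 0.0], [-1.0, 0.001, 0.002]]
force: [0.6, 0.6, -3.0]
opening: 0.241
22.8667 F [-0.1395 -0.1567 -2.1041] M [ 0.0512  0.0574 -0.014 ] open_mm 21.67813804980882 [0.4739 0.3185 0.21  ]
```

View pics/p26.png

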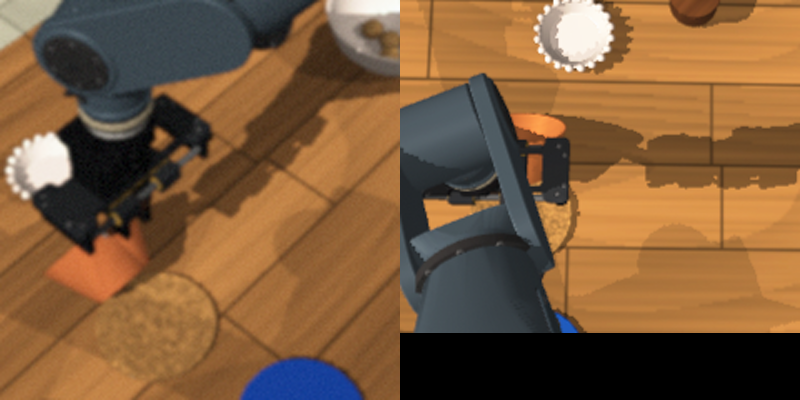

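```bash
python3 -m inch '{"dp":[[4,0,0],[4,0,0],[3,0,0],[0,0,0]],"yaw":[0,0,0,0]}'
python3 snap.py p27 "(180,180,300,300)" "(150,140,290,260)"
python3 - <<'E'
from rig import bot
from h import *
c=bot.capture("side");Ti=np.linalg.inv(c["pose"])
for p in([.494,.318,.01],[.494,.318,.02],[.4516,.318,.01],[.57,.318,.01]):
    q=Ti[:3,:3]@p+Ti[:3,3];q=c["intrinsics"]@q;print(p,q[:2]/q[2],(q[:2]/q[2]-180)*400/120)
E
```

```text
time_s: 23.2
position: [0.4744, 0.3191, 0.2019]
tcp_rot: [[0.003, 0.0, -1.0], [0.002, -1.0, -0.0], [-1.0, -0.002, -0.003]]
force: [-3.0, -0.2, 11.9]
opening: 0.244
23.3 F [-3.934  -0.4007 11.3159] M [-0.2163  0.6633  0.0375] open_mm 21.164583731468092 [0.4744 0.3191 0.2019]
[0.494, 0.318, 0.01] [238.8083 255.6795] [196.0277 252.2651]
[0.494, 0.318, 0.02] [238.5222 253.8114] [195.0742 246.0381]
[0.4516, 0.318, 0.01] [249.6644 264.5123] [232.2148 281.7075]
[0.57, 0.318, 0.01] [220.0772 240.4396] [133.5906 201.4653]
```

View pics/p27.png

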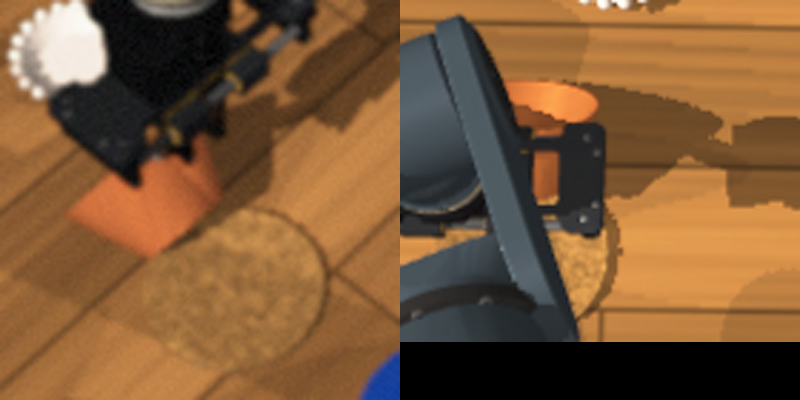

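The foot is on the far part of the mat and carrying about 12 N. I ease the grip and draw back and down to turn the pan about its front foot edge.

```bash
python3 -m inch '{"dp":[[0,0,4],[0,0,7],[1,0,8],[1.5,0,8],[2,0,8],[2.5,0,8],[3,0,8],[0,0,0]],"yaw":[0,0,0,0,0,0,0,0]}' 21.4
python3 snap.py p28 "(180,180,300,300)" "(150,140,290,260)"
```

```text
time_s: 24.02
position: [0.419, 0.318, 0.1878]
tcp_rot: [[-0.006, 0.001, -1.0], [-0.002, -1.0, -0.001], [-1.0, 0.002, 0.006]]
force: [-0.7, 0.2, 1.2]
opening: 0.244
24.1167 F [-1.6994  0.6256  2.5268] M [0.1597 0.2667 0.0156] open_mm 21.3688807678534 [0.4213 0.3183 0.1888]
```

View pics/p28.png

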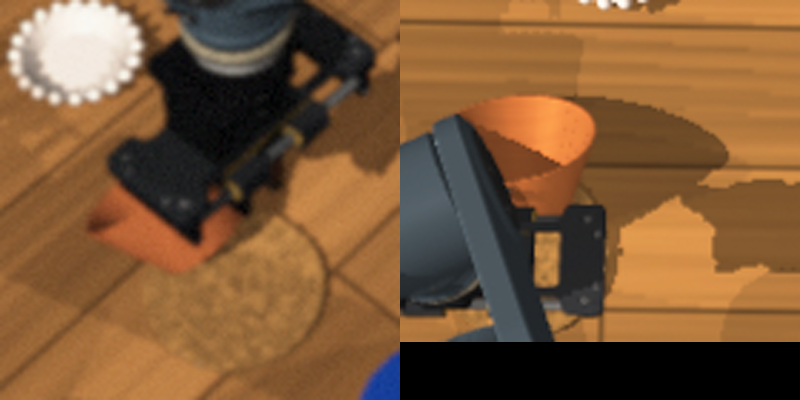

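The pan has come to about 46°, it is empty, and its foot edge is on the cork. I continue the arc.

```bash
python3 -m inch '{"dp":[[4,0,6],[4.5,0,8],[5.5,0,8],[5.5,0,8],[6,0,8],[6,0,8],[7,0,7],[7,0,7],[7,0,6],[0,0,0]],"yaw":[0,0,0,0,0,0,0,0,0,0]}' 21.4
python3 snap.py p29 "(180,180,300,300)" "(150,140,290,260)"
```

```text
time_s: 24.95
position: [0.3542, 0.3176, 0.1348]
tcp_rot: [[-0.004, 0.001, -1.0], [-0.002, -1.0, -0.001], [-1.0, 0.002, 0.004]]
force: [-2.4, 0.1, 1.9]
opening: 0.246
25.05 F [-2.1493  0.2999  1.1269] M [0.0211 0.3148 0.0889] open_mm 21.822495099541033 [0.3562 0.3183 0.136 ]
```

View pics/p29.png

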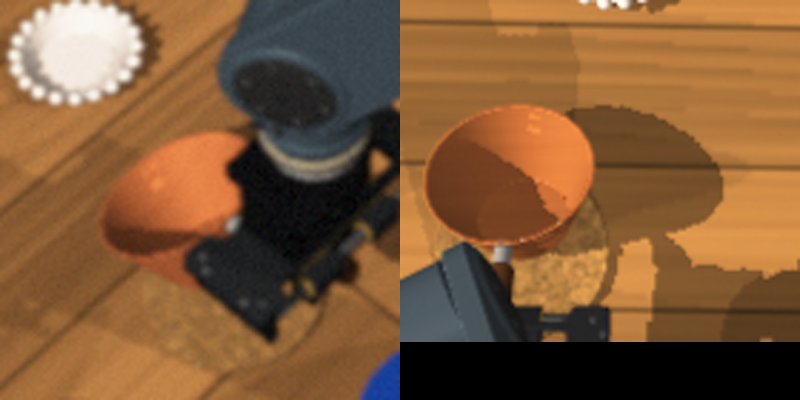

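Tilt is now about 23° and the pan is still over the mat. Next is the last part of the arc down to level.

```bash
python3 -m inch '{"dp":[[4,0,4],[6,0,5],[8,0,6],[8,0,6],[9,0,6],[9,0,5],[9,0,4],[7,0,3],[5,0,2],[3,0,1],[2,0,0],[0,0,0]],"yaw":[0,0,0,0,0,0,0,0,0,0,0,0]}' 21.4
python3 snap.py p30 "(180,180,300,300)" "(150,140,290,260)"
```

```text
time_s: 26.05
position: [0.3148, 0.3184, 0.0663]
tcp_rot: [[-0.0, -0.0, -1.0], [-0.0, -1.0, 0.0], [-1.0, 0.0, 0.0]]
force: [-1.7, -0.7, 0.2]
opening: 0.248
26.15 F [-0.7303  0.0596 -0.1507] M [ 0.048   0.2209 -0.0497] open_mm 21.313370820546613 [0.3151 0.3186 0.0667]
```

View pics/p30.png

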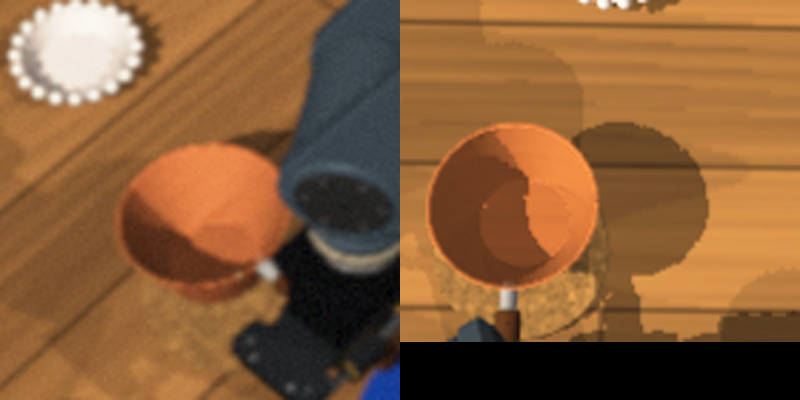

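The pan is empty and almost level on the mat, but set forward of centre. I measure its rim against the mat.

```bash
cat > pan.py <<'E'
from rig import bot
from h import *
for n,roi in(("top",(150,170,225,243)),("side",(205,215,285,275))):
    c=bot.capture(n);H,S,V=cv2.split(cv2.cvtColor(c["color"],cv2.COLOR_RGB2HSV))
    p=cv2.convexHull(big((H<=12)&(S>176),roi))
    print(n,"rim@.082",circ(c,p,.082),cv2.boundingRect(p)); 
E
python3 pan.py
```

```text
top rim@.082 [0.4832 0.3167 0.0687 0.4834 0.3166 0.0697] (159, 183, 61, 58)
side rim@.082 [0.4776 0.3168 0.0709 0.4745 0.3156 0.0747] (215, 223, 52, 48)
```

The pan's centre is at x≈0.483, against 0.4516 for the mat: about 31 mm forward. I close the grip and slide it back.

```bash
python3 -m inch '{"dp":[[1,0,0],[1.5,0,0],[0,0,2],[0,0,4],[0,0,5],[0,0,6],[0,0,6],[0,0,5],[0,0,3],[0,0,1],[0,0,0],[0,0,0]],"yaw":[0,0,0,0,0,0,0,0,0,0,0,0]}' 20.5
python3 pan.py; python3 snap.py p31 "(180,180,300,300)" "(150,140,290,260)"
```

```text
time_s: 27.25
position: [0.2818, 0.3181, 0.064]
tcp_rot: [[-0.002, 0.0, -1.0], [-0.001, -1.0, -0.0], [-1.0, 0.001, 0.002]]
force: [-2.0, -0.8, 0.7]
opening: 0.239
top rim@.082 [0.4501 0.317  0.0687 0.4502 0.3173 0.0696] (159, 197, 60, 46)
side rim@.082 [0.4469 0.3153 0.0691 0.4453 0.3154 0.0721] (223, 230, 54, 45)
27.45 F [-0.9    -0.4133  1.4236] M [ 0.0627  0.1976 -0.0346] open_mm 21.118181205587813 [0.2823 0.3182 0.064 ]
```

View pics/p31.png

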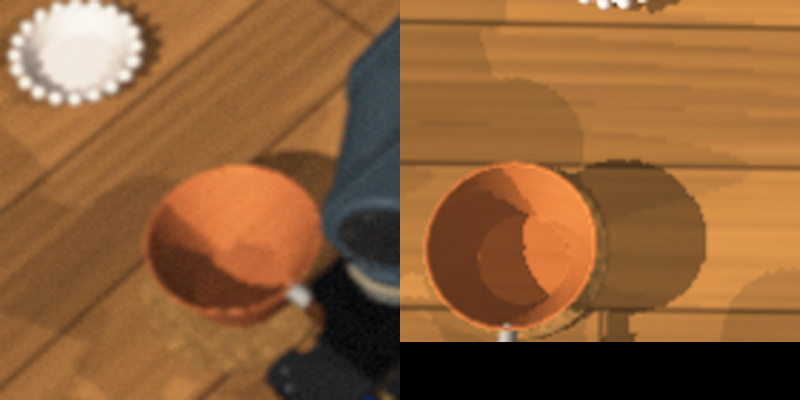

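The pan's centre (0.450, 0.317) is within about 2 mm of the mat's. I open the jaws and withdraw straight up.

```bash
python3 -m inch '{"dp":[[0,0,0],[0,0,0],[0,0,0],[0,0,0],[0,0,0],[0,0,0],[0,0,0]],"yaw":[0,0,0,0,0,0,0]}' 50
python3 -m inch '{"dp":[[-5,0,0],[-12,0,0],[-20,0,0],[-25,0,0],[-25,0,0],[-25,0,0],[-25,0,0],[-15,0,0],[-5,10,0],[0,25,0],[0,35,0],[0,35,0],[0,35,0],[0,35,0],[0,30,0],[0,20,0],[0,5,0],[0,0,0]],"yaw":[0,0,0,0,0,0,0,0,0,0,0,0,0,0,0,0,0,0]}'
python3 pan.py; python3 snap.py p32 "(160,80,440,340)" "(140,80,500,340)"
```

```text
time_s: 28.03
position: [0.2828, 0.3185, 0.0641]
tcp_rot: [[0.0, -0.0, -1.0], [0.0, -1.0, 0.0], [-1.0, -0.0, -0.0]]
force: [0.0, 0.2, -0.1]
opening: 0.564
time_s: 29.53
position: [0.282, 0.0874, 0.2207]
tcp_rot: [[-0.001, -0.004, -1.0], [0.0, -1.0, 0.004], [-1.0, -0.0, 0.001]]
force: [-0.7, -0.9, -0.0]
opening: 0.573
top rim@.082 [0.4447 0.3151 0.0684 0.4453 0.3147 0.0692] (160, 199, 59, 44)
side rim@.082 [0.4413 0.3147 0.07   0.4411 0.3136 0.0713] (225, 230, 54, 45)
29.7333 F [-0.0424  0.6398 -0.0896] M [-0.0036  0.0034 -0.0023] open_mm 50.041623580312546 [0.2824 0.0892 0.2209]
```

View pics/p32.png

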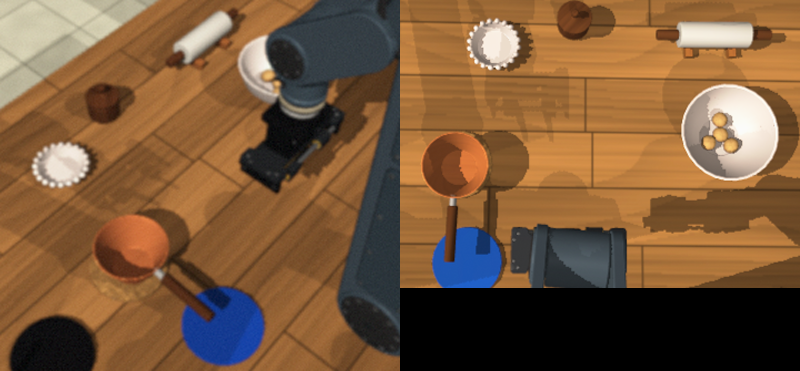

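```bash
python3 - <<'E'
from rig import bot
from h import *
C={n:bot.capture(n) for n in("top","side")};o=[]
for n,(x0,y0,x1,y1) in(("top",(140,160,260,280)),("side",(210,210,330,330))):
    o.append(cv2.resize(C[n]["color"][y0:y1,x0:x1,::-1],(400,400),interpolation=cv2.INTER_CUBIC))
cv2.imwrite("pics/p33.png",np.hstack(o))
c=C["top"];H,S,V=cv2.split(cv2.cvtColor(c["color"],cv2.COLOR_RGB2HSV))
print("bowl",circ(c,big((S<70)&(V>120),(385,140,490,255)),.085))
m=((S>110)&(H>12)&(H<22)).astype(np.uint8);mm=np.zeros_like(m);mm[165:235,410:470]=m[165:235,410:470]
k,l,s,ce=cv2.connectedComponentsWithStats(mm)
for i in range(1,k):
    if s[i,4]>20: print("nut blob",s[i,4],ce[i],ray(c,*ce[i],.03))
for n,c in C.items():
    b=cv2.cvtColor(c["color"],cv2.COLOR_RGB2HSV)
E
```

```text
bowl [ 0.5207 -0.265   0.1029  0.5209 -0.2651  0.1048]
nut blob 23 [467.     166.5652] [ 0.6114 -0.3636]
nut blob 541 [427.8096 202.0573] [ 0.5203 -0.2616]
```

View pics/p33.png

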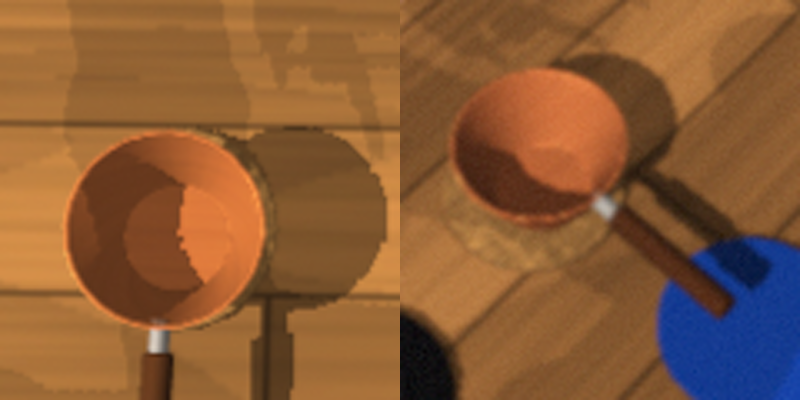

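```bash
python3 - <<'E'
from rig import bot
from h import *
uv={"top":(185,314),"side":(306.5,302)};o=[];d=[]
for n,p in uv.items():
    c=bot.capture(n);v=c["pose"][:3,:3]@np.linalg.solve(c["intrinsics"],[*p,1.]);o.append(c["pose"][:3,3]);d.append(v/np.linalg.norm(v))
A=np.c_[d[0],-d[1]];t=np.linalg.lstsq(A,o[1]-o[0],rcond=None)[0];print(o[0]+t[0]*d[0],o[1]+t[1]*d[1])
E
```

```text
[0.2482 0.3206 0.0644] [0.248  0.3205 0.0644]
```

The handle end triangulates to z≈0.064, against 0.072 for a perfectly level pan. That is at most about 0.04 rad, and within a pixel or two of error. The bowl hasn't moved, all four nuts are in it, and the arm touches nothing, so I hand in.

```bash
python3 - <<'E'
from rig import bot
print(bot.hand_in()); print(bot.read_state()["time_s"])
E
```

```text
the job is handed in; nothing more can be done
None
the job is handed in; nothing more can be done
```

I handed the job in at about 30 s of the 54 s allowed. The last pictures show all four walnuts in the mixing bowl and the empty pan standing on the cork mat; no verdict was reported.

**How it was done:** The tool could only turn about the vertical. I pinched the handle near its end and let the pan pivot between the pads. Over the bowl I eased the grip and used two quick forward jerks: three nuts came out on the first, the fourth on the second. I then levered the pan back upright on its front foot edge on the mat, slid it to the centre, released it and backed away.

**Last checks:**
- **Walnuts:** I counted four in the bowl by eye in the top view. My colour mask ran them together into one blob, about 3 mm from the bowl's axis, so it did not confirm the count.
- **Bowl and bystanders:** The bowl's measured centre was unchanged. I saw no shift in the rolling pin, spice pot or dish, but I did not measure them.
- **Pan position:** The top view put its axis 7–8 mm from the mat's centre and the side view about 11 mm; the limit is 35 mm. The two views disagree by about 3 mm. The rim shifted about 6 mm when I let go, so the pan was probably slightly tilted in the grip and settled.
- **Pan level:** The handle end measured about 8 mm lower than for a perfectly level pan. That would be a tilt of up to 0.04 rad, within the 0.1 limit and close to my pixel error.

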